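Nest the hexagon cutters on their board and cover them

TASK

Put the hexagon cutter set away on the round beech board in the drawer: stand the smallest cutter upright in the middle of the board, then set the medium one down around it, then the large one around both, and last lay the steel lid, knob up and centred, on top of the nest. Set things down rather than dropping them, and leave the stamp, the dredger and the crock where they are, upright.

Things in the scene. Friction and masses are not known exactly. Their poses are not given: they have to be found in the camera images.
- cutter_small: The smallest hexagon cutter, an open ring of tin: 33 mm across the outer flats, 28 mm across the inner flats (wall 2.5 mm), 40 mm high. Origin at the centre of its underside; z up its axis; its own x axis points square at the middle of one flat (flats every 60 degrees). Loose, under 0.15 kg, starts upright on the drawer floor.
- cutter_medium: The middle-sized hexagon cutter, an open ring of tin: 50 mm across the outer flats, 45 mm across the inner flats (wall 2.5 mm), 40 mm high. Origin at the centre of its underside; z up its axis; its own x axis points square at the middle of one flat (flats every 60 degrees). Loose, under 0.15 kg, starts upright on the drawer floor.
- cutter_large: The largest hexagon cutter, an open ring of tin: 68 mm across the outer flats, 63 mm across the inner flats (wall 2.5 mm), 40 mm high. Origin at the centre of its underside; z up its axis; its own x axis points square at the middle of one flat (flats every 60 degrees). Loose, under 0.15 kg, starts upright on the drawer floor. Each cutter fits round the next smaller at any yaw.
- lid: Flat round steel lid: disc 84 mm across and 5 mm thick with an upright dark steel knob (a plain cylinder 24 mm across, 33 mm high) at its centre, so 38 mm high in all. Origin at the centre of the disc's underside, z up. Loose, under 0.2 kg; it starts lying on the drawer floor with its knob up.
- board: Round beech board 130 mm across and 12 mm thick, fixed on the galvanised drawer floor, which is flat, level and 6 mm above the table (z = 0.006). Origin at the centre of its underside, z up: its top is 12 mm above its origin.
- stamp: Bystander, not to be moved: brass cookie stamp standing on its 48 mm disc, with a turned beech handle on top, 66 mm high. Origin at the centre of its underside.
- dredger: Bystander, not to be moved: stainless dredger shaker with a domed lid, 68 mm across, 104 mm high. Origin at the centre of its underside.
- crock: Bystander, not to be moved: small open grey stoneware crock, 80 mm across, 75 mm high. Origin at the centre of its underside.
Things that resemble listed ones, but are neither listed nor needed, are in the scene too. Leave any green or red look-alike of the cutter_large alone.

How it is judged:
On the way, in this order (a step that is already met when the one before it is completed fails the run):
1. the small cutter stands released in the middle of the board (horizontal distance between cutter_small and board below 0.012 m and z of cutter_small in the frame of board between 0.008 and 0.016 m and angle between cutter_small's own z axis and vertical below 0.08 rad and contact force between the fingers and cutter_small below 0.3 N), for 0.2 s.
2. the medium cutter stands released on the board around the small one (horizontal distance between cutter_small and board below 0.012 m and z of cutter_small in the frame of board between 0.008 and 0.016 m and angle between each of cutter_small, cutter_medium's own z axis and vertical below 0.08 rad and horizontal distance between cutter_medium and cutter_small below 0.01 m and z of cutter_medium in the frame of board between 0.008 and 0.016 m and contact force between the fingers and cutter_medium below 0.3 N), for 0.2 s.
3. the large cutter stands released on the board around the other two (horizontal distance between cutter_small and board below 0.012 m and z of cutter_small in the frame of board between 0.008 and 0.016 m and angle between each of cutter_small, cutter_medium, cutter_large's own z axis and vertical below 0.08 rad and horizontal distance between cutter_medium and cutter_small below 0.01 m and z of cutter_medium in the frame of board between 0.008 and 0.016 m and horizontal distance between cutter_large and cutter_medium below 0.01 m and z of cutter_large in the frame of board between 0.008 and 0.016 m and contact force between the fingers and cutter_large below 0.3 N), for 0.2 s.
4. the lid lies released on top of the nested cutters (horizontal distance between cutter_small and board below 0.012 m and z of cutter_small in the frame of board between 0.008 and 0.016 m and angle between each of cutter_small, cutter_medium, cutter_large, lid's own z axis and vertical below 0.08 rad and horizontal distance between cutter_medium and cutter_small below 0.01 m and z of cutter_medium in the frame of board between 0.008 and 0.016 m and horizontal distance between cutter_large and cutter_medium below 0.01 m and z of cutter_large in the frame of board between 0.008 and 0.016 m and horizontal distance between lid and cutter_large below 0.012 m and z of lid in the frame of board between 0.048 and 0.056 m and contact force between the fingers and lid below 0.3 N), for 0.2 s.
At the end, for the whole second after the job is handed in: All released, at rest, upright within 0.08 rad, heights within 4 mm: small cutter on the board within 12 mm of its centre; medium and large cutters on the board around it, each centred within 10 mm on the next smaller; lid knob up on their rims, within 12 mm of the large cutter's centre (all of step 4 and contact force between the fingers and cutter_small below 0.3 N and linear speed of each of cutter_small, cutter_medium, cutter_large, lid below 0.02 m/s and contact force between the fingers and cutter_medium below 0.3 N and contact force between the fingers and cutter_large below 0.3 N); the robot touches nothing.
It fails at once if the stamp is moved more than 20 mm or tipped over (distance of stamp from where it was at the start of the episode above 0.02 m or angle between stamp's own z axis and vertical above 0.3 rad).
It fails at once if the dredger is moved more than 20 mm or tipped over (distance of dredger from where it was at the start of the episode above 0.02 m or angle between dredger's own z axis and vertical above 0.3 rad).
It fails at once if the crock is moved more than 20 mm or tipped over (distance of crock from where it was at the start of the episode above 0.02 m or angle between crock's own z axis and vertical above 0.3 rad).
It fails at once if a cutter or the lid is dropped: falls free of the fingers at over 0.7 m/s (a fall of some 25 mm) ((contact force between the fingers and cutter_small below 0.1 N and linear speed of cutter_small above 0.7 m/s) or (contact force between the fingers and cutter_medium below 0.1 N and linear speed of cutter_medium above 0.7 m/s) or (contact force between the fingers and cutter_large below 0.1 N and linear speed of cutter_large above 0.7 m/s) or (contact force between the fingers and lid below 0.1 N and linear speed of lid above 0.7 m/s)).
It also fails if it takes over 112 s, if anything falls off the work surface, if the arm or the gripper's body presses on something with over 40 N, if the wrist force passes 120 N, or if a joint passes its speed limit or range.

ROBOT

A 6-joint arm with a two-finger parallel gripper is mounted at the origin on the work surface. World frame = base frame: x ahead of the robot, y to its left, z up, the work surface at z = 0. Lengths are in m, angles in rad, forces in N, time in s.
With the tool pointing down it reaches from about 0.375 to 0.9 m from the base axis. Payload 3.1 kg.
Tool frame: the origin (TCP) lies at the centre of the arm's flange, where the gripper is bolted on; the fingertips stand robot.tip_extent ahead of it and the grasp point (between the pads) lies 164 mm ahead of it (robot.tip_extent is the distance from the TCP to the fingertips, in m); z points along the fingers, y is the line along which they close (so a half turn about z gives the same grasp; the last joint's range is limited). The gripper opens to 87 mm and grips with 3 to 60 N. Pads are 19 mm wide; open, the fingers measure 117 mm over their backs; the gripper's body (75 mm by 190 mm) begins 51 mm behind the grasp point.
Start: joints at [-1.51, 0.527, 1.433, -0, 1.181, -0.178], TCP at [0.148, -0.607, 0.405] pointing down, gripper open.
Joint ranges: [-3.08, 3.08], [-0.75, 2.2], [0.22, 2.44], [-1.43, 4.57], [0, 2.65], [-2.85, 2.85]. Speed limits (rad/s): [2.79, 2.79, 3.14, 3.14, 3.14, 3.14].

INTERFACE

Orientations are given as a unit quaternion [x, y, z, w].
In Python, from rig import get_obs, camera, hand_in, cut_out, robot gives the robot as it stands.
- The arm moves only by the tool step_arm, never from a script. Its argument "rows" is a list of rows, each a list of 6 numbers: the shift along the world's x, y, z in m, then the turn, a rotation vector about the world's x, y, z in degrees. A call has 1 to 12 rows; each row shifts and turns the commanded pose from where the row before left it; what a row does not reach is not made up. A row lasts 1/8 s, in which the tool goes at most 62.5 mm and 10.7 degrees, less where a joint would pass 70% of its speed; a pose out of reach is approached as far as the arm can. A call is refused whole if a number of a shift passes 0.0625 or a number of a turn 10.7, either way. A call with a gripper value outside its range is refused whole. "jaw" is the finger opening in m, from 0 to 0.087, set as the call begins (left out, the last holds). The fingers move at their own pace and stop on an object; "squeeze" is the grip in N (left out, the last holds). Time passes only in rows, so rows that do not move let the fingers close. It gives the time, the measured TCP pose, the force, the opening and the grip force at its end, in the units of the state.
- get_obs(): the state, without advancing time (a new reading comes with each control period).
- camera(name): name is "side" or "top" or "wrist"; returns a dict with "pixels" (400x640x3 uint8, blue, green, red), "depth" (400x640 float32, m along the optical axis (not along the pixel's ray), 0 where there is no reading), "fov_y" (degrees; the focal length in pixels is half the picture's height over the tangent of half this angle, whatever the lens; pixels are square), "cx", "cy" (the principal point, pixels), "k1" (the pictures are not rectified: a ray, as slopes to the right and down, at radius r is drawn at 1 + k1 r^2 times it, then the intrinsics apply), "extrinsics" (4x4, takes a point from camera to world coordinates); the wrist camera has in their place "mount" (4x4, takes a point from camera to tool coordinates, whose origin is the TCP and whose axes are the flange's). Camera axes: x right, y up, looking along -z (the intrinsics and any distortion apply to the point x, -y, -z); pixel columns grow to the right and rows downward; lengths in m; the calibration is good to about 2 mm. A picture is of the moment at which its call begins: read the wrist's pose just before it.
- hand_in(): hands the job in; it is judged then, once.
Trained networks look in the newest picture that a camera, given by its name, has taken for a name from the list of things; names that differ only in an ending like _2 or _b are one class to them, and where a whole thing is asked for, a point or a joint stands for the part that bears it (a point fixed in the world has none). Each returns a list of dicts, best first, with "confidence" (0 to 1); they miss things now and then, are a little off and sometimes report something else, mostly with a low value. They report only what shows in the picture. A call takes as long as a camera call. They do not tell look-alikes from the thing itself.
- cut_out(label, camera): "region" (400x640 bool, what is visible of it) and "extent" ([centre column, centre row, width, height] in pixels, round what is visible of it).
The state is a dict: "time": time; "q": joint angles; "joint_velocities": joint speeds; "joint_torque": joint torques, N m; "position": TCP position; "tool_rot": TCP orientation; "ft_force": force on the tool from outside, world axes, zero at the start; "moment": the same for the moment, N m; "grip_width": finger opening in m; "grip_force": force on a finger pad.
Only numpy, scipy, OpenCV 4.12 (cv2) and the standard library are available. Lean on these libraries where they do the work, as an engineer would, in place of code of your own. Each camera call takes 0.05 s, during which the arm holds its last target. There are 200 camera calls.

## Working session

There is one attempt and no reset: what is moved stays moved. The work goes in short steps, Python scripts to look and compute and a tool call to move; the robot and the scene stay as the last step left them, time stands still between calls to the robot, and variables do not carry over. Pictures are saved under pics/ and viewed, at most 14 in all, crops included, and the job is handed in when it is done.

Besides the shell and the picture viewer there is one more tool, called after "Call:" in YAML: its name, and indented under it one key for each argument. step_arm: Moves the arm, as the interface text tells. Its arguments: {"type":"object","properties":{"rows":{"type":"array"},"jaw":{"type":"number"},"squeeze":{"type":"number"}},"required":["rows"]}

```bash
mkdir -p pics; cat > h.py <<'E'
import numpy as np, cv2
from scipy.spatial.transform import Rotation as R
from rig import get_obs, camera, hand_in, cut_out, robot
def snap(n):
    o=get_obs(); c=camera(n)
    if n=='wrist':
        T=np.eye(4); T[:3,:3]=R.from_quat(o['tool_rot']).as_matrix(); T[:3,3]=o['position']
        c['E']=T@np.array(c['mount'])
    else: c['E']=np.array(c['extrinsics'])
    return c
def rays(c,uv):
    uv=np.atleast_2d(np.array(uv,float)); f=200/np.tan(np.radians(c['fov_y'])/2)
    K=np.array([[f,0,c['cx']],[0,f,c['cy']],[0,0,1]])
    p=cv2.undistortPoints(uv[:,None],K,np.array([c['k1'],0,0,0,0.]))[:,0]
    return np.c_[p[:,0],-p[:,1],-np.ones(len(p))]
def world(c,uv,depth=None):
    uv=np.atleast_2d(np.array(uv)).astype(int)
    d=c['depth'][uv[:,1],uv[:,0]] if depth is None else depth
    P=rays(c,uv)*np.asarray(d)[:,None]
    P=P@c['E'][:3,:3].T+c['E'][:3,3]
    return P[np.asarray(d)>0]
def cloud(c):
    u,v=np.meshgrid(np.arange(640),np.arange(400)); uv=np.c_[u.ravel(),v.ravel()]
    P=rays(c,uv)*c['depth'].reshape(-1,1)
    P=P@c['E'][:3,:3].T+c['E'][:3,3]
    P[c['depth'].ravel()==0]=np.nan
    return P.reshape(400,640,3)
NAMES=['cutter_small','cutter_medium','cutter_large','lid','board','stamp','dredger','crock']
E
python3 - <<'E'
from h import *
print(get_obs(), robot.tip_extent)
for n in ['top','side']:
    c=snap(n); im=c['pixels'].copy(); C=cloud(c)
    print(n,c['fov_y'],c['E'].round(3).tolist())
    for l in NAMES:
        for r in cut_out(l,n):
            if r['confidence']<.2: continue
            P=C[r['region']]; P=P[~np.isnan(P[:,0])]
            print(l,round(r['confidence'],2),np.round(r['extent']).tolist(), np.nanpercentile(P,[2,50,98],axis=0).round(3).tolist() if len(P) else None)
    cv2.imwrite(f'pics/{n}0.png',im)
E
```

```text
{'time': 0.0, 'q': array([-1.50951220e+00,  5.28466425e-01,  1.43385182e+00,  4.21679924e-06,
        1.18135064e+00, -1.78500598e-01]), 'joint_velocities': array([-8.33971662e-04, -3.86177715e-04,  2.41798901e-04, -6.31068496e-04,
        1.43816177e-05, -5.77424293e-04]), 'joint_torque': array([-3.91797971e-05, -4.40043783e+01, -1.76591849e+01,  6.34789048e-02,
        5.81862952e-02, -1.69368645e-04]), 'position': array([ 0.14844227, -0.60678671,  0.40378711]), 'tool_rot': array([ 9.92821077e-01,  1.19604482e-01,  6.27536916e-05, -1.03621986e-03]), 'ft_force': array([-0.34919063, -0.04341426, -0.01562179]), 'moment': array([-0.0064638 , -0.08914083,  0.04321458]), 'grip_force': 0.0, 'grip_width': 0.08707933271048804} 0.1822
top 43.625997979841806 [[-0.074, 0.974, -0.212, 0.13], [-0.997, -0.073, 0.015, 0.113], [-0.001, 0.213, 0.977, 1.362], [0.0, 0.0, 0.0, 1.0]]
cutter_small 0.41 [387.0, 192.0, 17.0, 16.0] [[0.43, -0.111, 0.005], [0.447, -0.095, 0.031], [0.463, -0.079, 0.052]]
cutter_medium 0.47 [386.0, 133.0, 16.0, 28.0] [[0.587, -0.132, 0.006], [0.619, -0.109, 0.034], [0.64, -0.0
[... 1577 characters left out ...]
], [0.237, 0.248, 0.022], [0.272, 0.289, 0.04]]
cutter_large 0.63 [304.0, 250.0, 37.0, 35.0] [[0.403, 0.238, 0.005], [0.439, 0.271, 0.028], [0.473, 0.31, 0.046]]
lid 0.7 [307.0, 127.0, 21.0, 17.0] [[0.558, -0.315, 0.007], [0.592, -0.273, 0.012], [0.633, -0.241, 0.045]]
lid 0.24 [257.0, 177.0, 28.0, 45.0] [[0.592, -0.011, 0.005], [0.612, 0.106, 0.066], [0.705, 0.117, 0.109]]
board 0.69 [351.0, 139.0, 42.0, 21.0] [[0.384, -0.314, 0.012], [0.441, -0.25, 0.018], [0.496, -0.197, 0.02]]
dredger 0.59 [257.0, 180.0, 23.0, 46.0] [[0.592, 0.062, 0.006], [0.612, 0.106, 0.07], [0.67, 0.117, 0.109]]
crock 0.71 [319.0, 198.0, 33.0, 44.0] [[0.405, 0.077, 0.01], [0.441, 0.137, 0.056], [0.477, 0.153, 0.081]]
```

```bash
python3 - <<'E'
import cv2
im=cv2.imread('pics/top0.png'); cv2.imwrite('pics/top0c.png',cv2.resize(im[80:330,130:500],None,fx=2.1,fy=2.1,interpolation=cv2.INTER_CUBIC))
E
```

```text
(no output)
```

View pics/top0c.png

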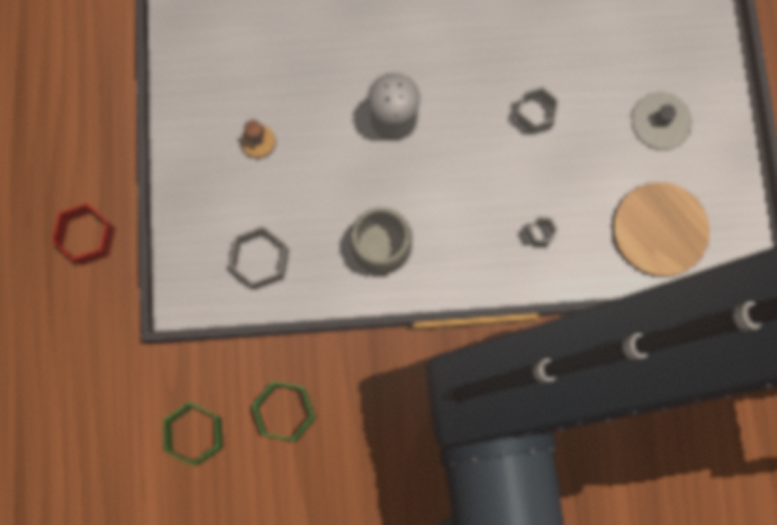

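The picture (crop, 2.1x from offset (130,80)) shows four large hexagons: red at crop (83,234), green at (193,433) and (283,411), and a tin-grey one at (258,258), which is full-picture pixel (253,203). The grey one in the drawer fits the "tin" description. The small cutter is at (537,232), the medium at (535,110), the lid at (661,120) and the board at (661,228).

Call:
step_arm:
  rows:
    - [0.0285,0.0365,0,0,0,0]
    - [0.0285,0.0365,0,0,0,0]
    - [0.0285,0.0365,0,0,0,0]
    - [0.0285,0.0365,0,0,0,0]
    - [0.0285,0.0365,0,0,0,0]
    - [0.0285,0.0365,0,0,0,0]
    - [0.0285,0.0365,0,0,0,0]
    - [0.0285,0.0365,0,0,0,0]
    - [0.0285,0.0365,0,0,0,0]
    - [0.0285,0.0365,0,0,0,0]
    - [0.0285,0.0365,0,0,0,0]
    - [0.0285,0.0365,0,0,0,0]
  jaw: 0.087
  squeeze: 12

```text
time: 2.4
position: [0.4914, -0.1678, 0.405]
tool_rot: [0.993, 0.12, 0.0, 0.0]
ft_force: [0.2, 0.2, 0.7]
grip_width: 0.087
grip_force: 0.0
```

Call:
step_arm:
  rows:
    - [0,0,0,0,0,0]
    - [0,0,0,0,0,0]

```text
time: 2.65
position: [0.4903, -0.1691, 0.4048]
tool_rot: [0.993, 0.12, -0.0, 0.0]
ft_force: [-1.3, -0.3, 0.7]
grip_width: 0.0874
grip_force: 0.0
```

```bash
cat >> h.py <<'E'
from scipy.optimize import least_squares
SIZE=dict(cutter_small=.033,cutter_medium=.050,cutter_large=.068)
def hexfit(P,flat,z=None):
    """P: rim top points (xy); fit centre + yaw of a hex ring with mid-wall across-flats flat-2.5mm"""
    a=(flat-.0025)/2; best=None
    k=np.radians(60*np.arange(6))
    def res(p):
        d=P-p[:2]; return (d[:,:1]*np.cos(k+p[2])+d[:,1:]*np.sin(k+p[2])).max(1)-a
    c0=(P.max(0)+P.min(0))/2
    for y in np.radians([-25,-10,5,20]):
        s=least_squares(res,[*c0,y],loss='soft_l1',f_scale=.0015,x_scale=[.01,.01,.1])
        if best is None or s.cost<best.cost: best=s
    x=best.x; return x[:2].round(4), round((np.degrees(x[2])+30)%60-30,1), round(np.sqrt(np.mean(best.fun**2))*1e3,2)
def measure(n='wrist',labels=NAMES,save=None,minc=.3):
    c=snap(n); C=cloud(c)
    for l in labels:
        for r in cut_out(l,n):
            if r['confidence']<minc: continue
            m=cv2.dilate(r['region'].astype(np.uint8),np.ones((5,5)))>0
            P=C[m]; P=P[~np.isnan(P[:,0])]
            if len(P)<20: continue
            out=[l,round(r['confidence'],2),np.round(r['extent']).tolist()]
            zt=np.percentile(P[:,2],[2,50,97])
            if l in SIZE:
                Q=P[(P[:,2]>zt[2]-.006)&(P[:,2]<zt[2]+.004)][:,:2]; out+=['fit',*hexfit(Q,SIZE[l])]
            if l in('lid','board'):
                Q=P[P[:,2]>zt[2]-.006][:,:2] if l=='lid' else P[P[:,2]>zt[1]-.004][:,:2]
                (x,y),rad=cv2.minEnclosingCircle(Q.astype(np.float32)); out+=['circ',round(x,4),round(y,4),round(rad,4)]
            print(*out,'z',zt.round(4))
    if save: cv2.imwrite(save,c['pixels'])
    return c,C
E
python3 -c "
from h import *
o=get_obs(); print(o['time'],o['position'],R.from_quat(o['tool_rot']).as_matrix().round(3).tolist(),o['q'].round(2))
measure('wrist',save='pics/w1.png')"
```

```text
2.65 [ 0.49034182 -0.1691304   0.40475032] [[0.971, 0.238, -0.0], [0.238, -0.971, -0.0], [-0.0, 0.0, -1.0]] [-0.55  0.39  1.7  -0.    1.06  0.78]
cutter_small 0.85 [246.0, 205.0, 39.0, 44.0] fit [ 0.447  -0.0983] -9.7 0.84 z [0.0051 0.0196 0.0471]
cutter_medium 0.92 [289.0, 46.0, 62.0, 66.0] fit [ 0.6147 -0.1094] 13.9 0.82 z [0.0052 0.0194 0.0474]
lid 0.9 [447.0, 110.0, 79.0, 82.0] circ 0.5959 -0.2821 0.012 z [0.0059 0.0117 0.0448]
board 0.69 [390.0, 235.0, 114.0, 109.0] circ 0.4588 -0.2327 0.0948 z [0.006  0.0185 0.3062]
dredger 0.97 [87.0, 13.0, 101.0, 26.0] z [0.0053 0.0334 0.0884]
crock 0.63 [50.0, 166.0, 95.0, 85.0] z [0.0057 0.0487 0.0813]
```

View pics/w1.png

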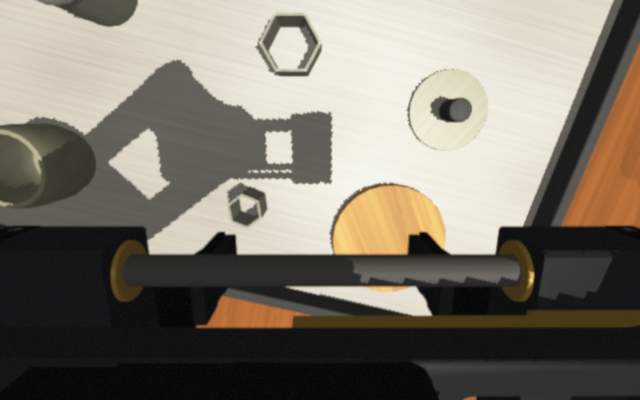

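The wrist view agrees with the networks: small cutter at pixel (246,205), medium (289,46), lid (447,110) and board (390,235). The hexagon fits have residuals under 1 mm.

Call:
step_arm:
  rows:
    - [-0.0108,0.0177,-0.02,0,0,1.6]
    - [-0.0108,0.0177,-0.02,0,0,1.6]
    - [-0.0108,0.0177,-0.02,0,0,1.6]
    - [-0.0109,0.0177,-0.02,0,0,1.7]
    - [0,0,-0.02,0,0,0]
    - [0,0,-0.02,0,0,0]
    - [0,0,0,0,0,0]

```text
time: 3.98
position: [0.4468, -0.0982, 0.2838]
tool_rot: [0.984, 0.176, -0.001, -0.001]
ft_force: [-0.7, -0.2, 0.0]
grip_width: 0.0869
grip_force: 0.0
```

```bash
cat >> h.py <<'E'
def board(c,C,z=.018):
    m=(abs(C[...,2]-z)<.003)&(C[...,0]>.36)&(C[...,0]<.53)&(C[...,1]>-.35)&(C[...,1]<-.17)
    hsv=cv2.cvtColor(c['pixels'],cv2.COLOR_BGR2HSV); m&=hsv[...,1]>70
    P=C[m][:,:2]
    ang=None; ctr=np.median(P,0)
    for _ in range(8):
        d=P-ctr; a=np.arctan2(d[:,1],d[:,0]); b=np.digitize(a,np.linspace(-np.pi,np.pi,49)); r=np.hypot(*d.T)
        E=np.array([P[b==i][np.argsort(r[b==i])[-3]] for i in range(1,49) if (b==i).sum()>6])
        s=least_squares(lambda p:np.hypot(*(E-p).T)-.065,ctr,loss='soft_l1',f_scale=.001); ctr=s.x
    return ctr.round(4),len(P),len(E),round(np.sqrt(np.mean(s.fun**2))*1e3,2)
E
python3 -c "
from h import *
c,C=measure('wrist',['cutter_small'])
print(board(c,C))
c=snap('top'); print(board(c,cloud(c))); c=snap('side'); print(board(c,cloud(c)))
o=get_obs(); print(o['position'],R.from_quat(o['tool_rot']).as_matrix()[:,1])"
```

```text
cutter_small 0.69 [322.0, 213.0, 48.0, 68.0] fit [ 0.447  -0.0979] -9.3 0.84 z [0.0054 0.0251 0.0471]
(array([ 0.4424, -0.2606]), 3131, 15, np.float64(0.41))
(array([ 0.3519, -0.2118]), 169, 11, np.float64(6.14))
(array([ 0.4513, -0.2552]), 454, 27, np.float64(6.17))
[ 0.44751817 -0.09854253  0.28546776] [ 0.345823   -0.93829892  0.00126264]
```

Call:
step_arm:
  rows:
    - [0,0,-0.02,0,0,0.3]
    - [0,0,-0.02,0,0,0]
    - [0,0,-0.02,0,0,0]
    - [0,0,-0.015,0,0,0]
    - [0,0,-0.01,0,0,0]
    - [0,0,0,0,0,0]

```text
time: 4.92
position: [0.4473, -0.0984, 0.1997]
tool_rot: [0.984, 0.178, -0.0, -0.0]
ft_force: [-0.0, -0.4, -0.1]
grip_width: 0.0871
grip_force: 0.0
```

Call:
step_arm:
  rows:
    - [0,0,0,0,0,0]
    - [0,0,0,0,0,0]
    - [0,0,0,0,0,0]
    - [0,0,0,0,0,0]
  jaw: 0.025
  squeeze: 12

```text
time: 5.42
position: [0.4472, -0.0983, 0.2]
tool_rot: [0.984, 0.178, 0.0, 0.0]
ft_force: [1.0, -0.2, 0.1]
grip_width: 0.0547
grip_force: 0.0
```

Call:
step_arm:
  rows:
    - [0,0,0,0,0,0]
    - [0,0,0,0,0,0]
    - [0,0,0,0,0,0]
    - [0,0,0,0,0,0]
    - [0,0,0.01,0,0,0]
    - [0,0,0.02,0,0,0]
    - [0,0,0.02,0,0,0]
    - [0,0,0.02,0,0,0]

```text
time: 6.42
position: [0.4471, -0.0982, 0.2709]
tool_rot: [0.984, 0.178, 0.0, 0.0]
ft_force: [0.4, 0.6, -0.9]
grip_width: 0.0332
grip_force: 12.0
```

Call:
step_arm:
  rows:
    - [-0.01,-0.025,0.01,0,0,0]
    - [-0.01,-0.025,0.01,0,0,0]
    - [-0.01,-0.025,0.01,0,0,0]
    - [-0.01,-0.025,0.01,0,0,0]
    - [-0.01,-0.025,0.01,0,0,0]
    - [-0.01,-0.025,0.01,0,0,0]
    - [0,0,0,0,0,0]
    - [0,0,0,0,0,0]

```text
time: 7.42
position: [0.3869, -0.2475, 0.3298]
tool_rot: [0.984, 0.178, -0.0, -0.001]
ft_force: [1.0, -0.3, -0.9]
grip_width: 0.0328
grip_force: 12.0
```

```bash
python3 -c "
from h import *
c,C=measure('wrist',['cutter_small','cutter_medium','lid'],save='pics/w2.png')
print(board(c,C)); print(get_obs()['position'])"
```

```text
cutter_small 0.65 [322.0, 260.0, 75.0, 104.0] fit [ 0.4285 -0.2359] 25.8 2.73 z [0.0004 0.1675 0.2345]
lid 0.82 [453.0, 13.0, 81.0, 24.0] circ 0.5736 -0.292 0.0349 z [0.0059 0.0113 0.013 ]
(array([ 0.4432, -0.2605]), 18285, 48, np.float64(1.02))
[ 0.38725629 -0.24733163  0.3294241 ]
```

View pics/w2.png

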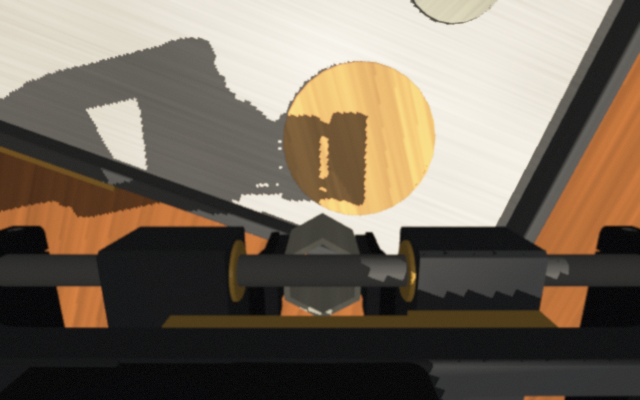

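The whole board shows, centred about pixel (360,138), with the small cutter held straight at (322,260). The circle fit puts the board centre at (0.443, -0.2605).

Call:
step_arm:
  rows:
    - [0.014,-0.0033,0,0,0,0]
    - [0.014,-0.0033,0,0,0,0]
    - [0.014,-0.0033,-0.02,0,0,0]
    - [0.014,-0.0033,-0.025,0,0,0]
    - [0,0,-0.025,0,0,0]
    - [0,0,-0.02,0,0,0]
    - [0,0,-0.015,0,0,0]
    - [0,0,-0.008,0,0,0]
    - [0,0,-0.004,0,0,0]
    - [0,0,0,0,0,0]

```text
time: 8.88
position: [0.4433, -0.2616, 0.2129]
tool_rot: [0.984, 0.178, 0.0, 0.0]
ft_force: [-0.7, 0.6, 0.5]
grip_width: 0.0328
grip_force: 12.0
```

Call:
step_arm:
  rows:
    - [0,0.001,-0.0005,0,0,0]
    - [0,0,0,0,0,0]

```text
time: 9.12
position: [0.4432, -0.2605, 0.2127]
tool_rot: [0.984, 0.178, 0.0, 0.0]
ft_force: [-0.4, -0.3, -0.9]
grip_width: 0.033
grip_force: 12.0
```

Call:
step_arm:
  rows:
    - [0,0,0,0,0,0]
    - [0,0,0,0,0,0]
    - [0,0,0,0,0,0]
    - [0,0,0.01,0,0,0]
    - [0,0,0.025,0,0,0]
    - [0,0,0.03,0,0,0]
    - [0,0,0.03,0,0,0]
    - [0,0,0.02,0,0,0]
  jaw: 0.072

```text
time: 10.12
position: [0.4432, -0.2605, 0.3293]
tool_rot: [0.984, 0.178, 0.001, 0.001]
ft_force: [0.2, 0.1, -1.0]
grip_width: 0.0718
grip_force: 0.0
```

Call:
step_arm:
  rows:
    - [0.022,0.019,0,0,0,3.9]
    - [0.022,0.019,0,0,0,3.9]
    - [0.022,0.019,0,0,0,3.9]
    - [0.022,0.019,-0.005,0,0,3.9]
    - [0.022,0.019,-0.01,0,0,3.9]
    - [0.022,0.0185,-0.01,0,0,3.9]
    - [0,0,0,0,0,0]
    - [0,0,0,0,0,0]

```text
time: 11.12
position: [0.5747, -0.1471, 0.3026]
tool_rot: [0.927, 0.374, -0.0, 0.0]
ft_force: [-0.4, 0.3, -0.0]
grip_width: 0.0719
grip_force: 0.0
```

```bash
python3 -c "
from h import *
c,C=measure('wrist',['cutter_small','cutter_medium','lid'])
measure('top',['cutter_small']);measure('side',['cutter_small'])
o=get_obs();print(o['time'],o['position'],o['q'].round(2),R.from_quat(o['tool_rot']).as_matrix()[:,1])"
```

```text
cutter_medium 0.83 [321.0, 136.0, 75.0, 89.0] fit [ 0.615  -0.1094] 13.7 0.82 z [0.0054 0.0235 0.0474]
lid 0.85 [434.0, 278.0, 66.0, 70.0] circ 0.6154 -0.1481 0.0101 z [0.0057 0.0114 0.2051]
cutter_small 0.42 [448.0, 188.0, 13.0, 18.0] fit [ 0.4435 -0.2593] -9.6 1.34 z [0.0141 0.0226 0.0611]
cutter_small 0.51 [353.0, 128.0, 10.0, 19.0] fit [ 0.4425 -0.2611] -11.7 1.82 z [0.0048 0.0263 0.058 ]
11.525 [ 0.57495055 -0.14738685  0.30245002] [-0.44  0.62  1.6  -0.    0.92  0.37] [ 6.93355923e-01 -7.20595266e-01  1.62334559e-04]
```

Call:
step_arm:
  rows:
    - [0.0134,0.0126,0,0,0,0]
    - [0.0134,0.0126,0,0,0,0]
    - [0.0134,0.0126,0,0,0,0]
    - [0,0,-0.02,0,0,0]
    - [0,0,-0.025,0,0,0]
    - [0,0,-0.025,0,0,0]
    - [0,0,-0.02,0,0,0]
    - [0,0,-0.0125,0,0,0]
    - [0,0,0,0,0,0]

```text
time: 12.65
position: [0.6153, -0.1089, 0.1988]
tool_rot: [0.927, 0.374, -0.001, -0.001]
ft_force: [-0.7, 1.1, 1.1]
grip_width: 0.0716
grip_force: 0.0
```

Call:
step_arm:
  rows:
    - [0,0,0,0,0,0]
    - [0,0,0,0,0,0]
    - [0,0,0,0,0,0]
    - [0,0,0,0,0,0]
    - [0,0,0,0,0,0]
    - [0,0,0,0,0,0]
    - [0,0,0.01,0,0,0]
    - [0,0,0.02,0,0,0]
    - [0,0,0.03,0,0,0]
    - [0,0,0.03,0,0,0]
  jaw: 0.042

```text
time: 13.9
position: [0.6154, -0.1092, 0.2916]
tool_rot: [0.927, 0.374, 0.0, 0.0]
ft_force: [-0.2, -0.0, -0.8]
grip_width: 0.0502
grip_force: 12.0
```

Call:
step_arm:
  rows:
    - [-0.024,-0.021,0.007,0,0,0]
    - [-0.024,-0.021,0.007,0,0,0]
    - [-0.024,-0.021,0.007,0,0,0]
    - [-0.024,-0.021,0.007,0,0,0]
    - [-0.024,-0.021,0.007,0,0,0]
    - [-0.024,-0.021,0.005,0,0,0]
    - [-0.024,-0.021,0,0,0,0]
    - [-0.024,-0.021,0,0,0,0]
    - [-0.024,-0.021,0,0,0,0]
    - [0,0,0,0,0,0]
    - [0,0,0,0,0,0]

```text
time: 15.28
position: [0.3996, -0.2981, 0.3305]
tool_rot: [0.927, 0.374, 0.0, 0.001]
ft_force: [-0.2, -0.7, -0.4]
grip_width: 0.0499
grip_force: 12.0
```

```bash
python3 -c "
from h import *
c,C=measure('wrist',['cutter_small'],save='pics/w3.png')
o=get_obs();print(o['time'],o['position'],o['q'].round(2),R.from_quat(o['tool_rot']).as_matrix()[:,1])"
```

```text
cutter_small 0.63 [326.0, 131.0, 53.0, 49.0] fit [ 0.4431 -0.2617] -9.5 0.79 z [0.0173 0.0245 0.0593]
15.375 [ 0.39991022 -0.29765098  0.33016745] [-0.86  0.47  1.82  0.    0.85 -0.06] [ 0.69461131 -0.71938484  0.00076024]
```

View pics/w3.png

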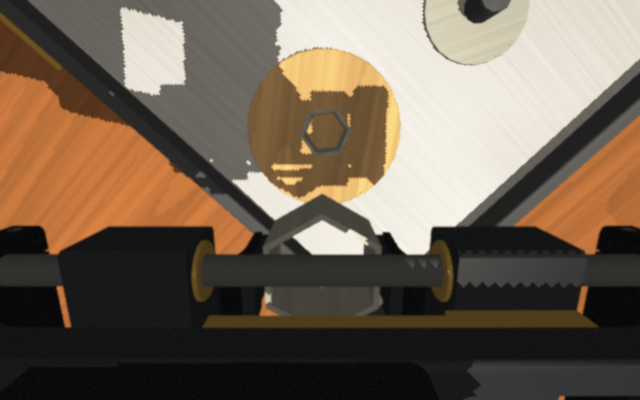

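The small cutter stands at pixel (326,131) in the middle of the board, and the medium is held straight at (322,260).

Call:
step_arm:
  rows:
    - [0.0144,0.012,0,0,0,0]
    - [0.0144,0.012,0,0,0,0]
    - [0.0144,0.0123,0,0,0,0]
    - [0,0,-0.025,0,0,0]
    - [0,0,-0.03,0,0,0]
    - [0,0,-0.01,0,0,0]
    - [0,0,0,0,0,0]
    - [0,0,-0.015,0,0,0]
    - [0,0,-0.02,0,0,0]
    - [0,0,-0.012,0,0,0]
    - [0,0,-0.005,0,0,0]
    - [0,0,0,0,0,0]

```text
time: 16.88
position: [0.4427, -0.262, 0.2128]
tool_rot: [0.927, 0.374, 0.0, 0.0]
ft_force: [0.8, -0.7, -1.5]
grip_width: 0.0502
grip_force: 12.0
```

Call:
step_arm:
  rows:
    - [0,0,-0.0005,0,0,0]
    - [0,0,0,0,0,0]

```text
time: 17.12
position: [0.4427, -0.262, 0.2125]
tool_rot: [0.927, 0.374, 0.0, 0.0]
ft_force: [-0.6, 0.2, -1.7]
grip_width: 0.0499
grip_force: 12.0
```

Call:
step_arm:
  rows:
    - [0,0,0,0,0,0]
    - [0,0,0,0,0,0]
    - [0,0,0,0,0,0]
    - [0,0,0.01,0,0,0]
    - [0,0,0.025,0,0,0]
    - [0,0,0.03,0,0,0]
    - [0,0,0.03,0,0,0]
    - [0,0,0.025,0,0,0]
    - [0,0,0,0,0,0]
  jaw: 0.087

```text
time: 18.25
position: [0.443, -0.2622, 0.3346]
tool_rot: [0.927, 0.374, 0.001, 0.002]
ft_force: [1.3, 1.0, -1.1]
grip_width: 0.0873
grip_force: 0.0
```

```bash
python3 -c "
from h import *
c,C=measure('top',['cutter_small','cutter_medium','cutter_large','crock'],minc=.2);measure('side',['cutter_medium','cutter_large'],minc=.2)
o=get_obs();print(o['time'],o['position'],o['q'].round(2),R.from_quat(o['tool_rot']).as_matrix()[:,1])"
```

```text
cutter_medium 0.57 [444.0, 192.0, 6.0, 11.0] fit [ 0.367  -0.1723] 18.1 0.51 z [0.0151 0.0316 0.2615]
cutter_large 0.75 [170.0, 192.0, 31.0, 30.0] fit [0.4901 0.5075] 15.4 1.43 z [-0.0036  0.0084  0.0427]
cutter_large 0.65 [254.0, 202.0, 32.0, 32.0] fit [0.4399 0.2731] 17.6 1.02 z [0.0015 0.0094 0.0487]
cutter_large 0.62 [223.0, 286.0, 28.0, 27.0] fit [0.2182 0.3697] -29.2 1.23 z [-0.0045  0.0026  0.0423]
cutter_large 0.53 [267.0, 280.0, 32.0, 26.0] fit [0.2376 0.252 ] -14.4 0.81 z [-0.0038  0.0024  0.0434]
crock 0.97 [310.0, 198.0, 29.0, 33.0] z [0.004  0.0183 0.0843]
cutter_medium 0.79 [351.0, 129.0, 14.0, 19.0] fit [ 0.4431 -0.2628] 17.8 5.21 z [0.0057 0.034  0.0589]
cutter_large 0.8 [403.0, 310.0, 47.0, 48.0] fit [0.2166 0.3692] -29.3 1.05 z [-0.0019  0.0136  0.0399]
cutter_large 0.63 [399.0, 265.0, 40.0, 37.0] fit [0.2364 0.2522] -13.9 1.17 z [-0.0023  0.0127  0.0395]
18.65 [ 0.44242811 -0.26180699  0.33138206] [-0.75  0.49  1.78 -0.    0.87  0.05] [ 0.69384371 -0.72012311 -0.00189956]
```

Call:
step_arm:
  rows:
    - [-0.004,0.041,0,0,0,0.3]
    - [-0.004,0.041,0,0,0,0.3]
    - [-0.004,0.041,0,0,0,0.3]
    - [-0.004,0.041,0,0,0,0.3]
    - [-0.004,0.041,0,0,0,0.3]
    - [-0.004,0.041,0,0,0,0.3]
    - [-0.004,0.041,0,0,0,0.3]
    - [-0.004,0.041,0,0,0,0.3]
    - [-0.004,0.041,0,0,0,0.3]
    - [-0.004,0.041,0,0,0,0.3]
    - [-0.004,0.041,0,0,0,0.3]
    - [-0.004,0.041,0,0,0,0.3]

```text
time: 20.15
position: [0.3943, 0.2315, 0.3319]
tool_rot: [0.915, 0.403, -0.0, -0.0]
ft_force: [0.9, -0.1, 0.8]
grip_width: 0.0869
grip_force: 0.0
```

Call:
step_arm:
  rows:
    - [0,0,0,0,0,0]
    - [0,0,0,0,0,0]

```text
time: 20.4
position: [0.3944, 0.2299, 0.3319]
tool_rot: [0.915, 0.403, -0.001, 0.0]
ft_force: [0.1, -0.0, -0.0]
grip_width: 0.087
grip_force: 0.0
```

```bash
python3 -c "
from h import *
c,C=measure('wrist',['cutter_large','crock','stamp'],save='pics/w4.png',minc=.2)
measure('top',['cutter_medium','cutter_small'],save='pics/t4.png',minc=.2)
o=get_obs();print(o['time'],o['position'],o['q'].round(2),R.from_quat(o['tool_rot']).as_matrix()[:,1])
a=cv2.imread('pics/w4.png');b=cv2.imread('pics/t4.png')
cv2.imwrite('pics/m4.png',cv2.hconcat([cv2.resize(a[0:400,130:530],(400,400)),cv2.resize(b[160:220,415:475],(400,400),interpolation=cv2.INTER_CUBIC)]))"
```

```text
cutter_large 0.84 [326.0, 125.0, 92.0, 106.0] fit [0.4394 0.2728] 17.5 0.85 z [0.0054 0.0232 0.0474]Traceback (most recent call last):
  File "<string>", line 3, in <module>
    c,C=measure('wrist',['cutter_large','crock','stamp'],save='pics/w4.png',minc=.2)
        ~~~~~~~^^^^^^^^^^^^^^^^^^^^^^^^^^^^^^^^^^^^^^^^^^^^^^^^^^^^^^^^^^^^^^^^^^^^^
  File "h.py", line 53, in measure
    Q=P[(P[:,2]>zt[2]-.006)&(P[:,2]<zt[2]+.004)][:,:2]; out+=['fit',*hexfit(Q,SIZE[l])]
                                                                     ~~~~~~^^^^^^^^^^^
  File "h.py", line 37, in hexfit
    c0=(P.max(0)+P.min(0))/2
        ~~~~~^^^
    return umr_maximum(a, axis, None, out, keepdims, initial, where)
ValueError: zero-size array to reduction operation maximum which has no identity
```

```bash
sed -i 's/if l in SIZE:/if l in SIZE and zt[2]<.1:/' h.py; python3 -c "
from h import *
c,C=measure('wrist',['cutter_large'],save='pics/w4.png',minc=.5)
measure('top',['cutter_medium','cutter_small'],save='pics/t4.png',minc=.2)
o=get_obs();print(o['time'],o['position'],o['q'].round(2),R.from_quat(o['tool_rot']).as_matrix()[:,1])
a=cv2.imread('pics/w4.png');b=cv2.imread('pics/t4.png')
cv2.imwrite('pics/m4.png',cv2.hconcat([cv2.resize(a[0:400,130:530],(400,400)),cv2.resize(b[160:220,415:475],(400,400),interpolation=cv2.INTER_CUBIC)]))"
```

```text
cutter_large 0.66 [180.0, 250.0, 32.0, 8.0] z [-0.0006  0.0082  0.2343]
cutter_large 0.6 [64.0, 199.0, 120.0, 54.0] fit [0.2184 0.3676] -29.2 0.94 z [-0.0006  0.0208  0.0417]
cutter_medium 0.76 [448.0, 185.0, 22.0, 23.0] fit [ 0.4434 -0.2613] 15.6 5.61 z [0.0142 0.0377 0.061 ]
cutter_small 0.61 [449.0, 186.0, 13.0, 19.0] fit [ 0.4429 -0.259 ] -10.6 4.48 z [0.0151 0.0478 0.0611]
20.75 [0.39478935 0.22944518 0.33225359] [ 0.28  0.42  1.92 -0.    0.8   1.02] [ 7.36771070e-01 -6.76142284e-01 -4.25782708e-05]
```

View pics/m4.png

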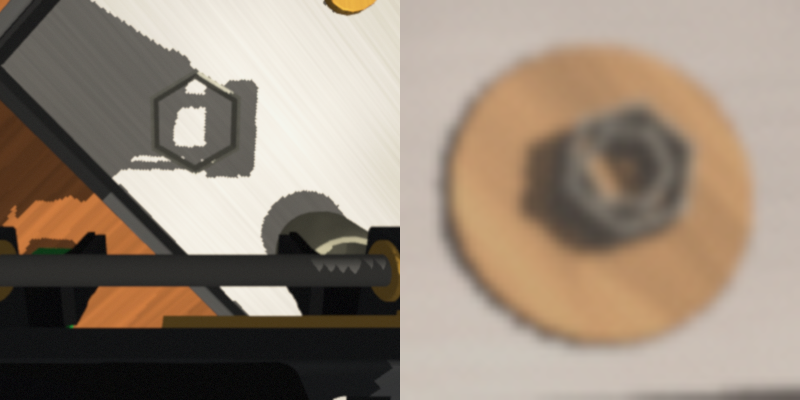

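Left half: the grey tin hexagon at wrist pixel (326,125), inside the drawer, is cutter_large; the green ones are outside it. Right half: the medium cutter stands around the small one on the board.

Call:
step_arm:
  rows:
    - [0.0149,0.0144,0,0,0,0]
    - [0.0149,0.0144,0,0,0,0]
    - [0.0149,0.0144,0,0,0,0]
    - [0,0,-0.025,0,0,0]
    - [0,0,-0.03,0,0,0]
    - [0,0,-0.02,0,0,0]
    - [0,0,-0.02,0,0,0]
    - [0,0,-0.02,0,0,0]
    - [0,0,-0.012,0,0,0]
    - [0,0,-0.005,0,0,0]
    - [0,0,0,0,0,0]

```text
time: 22.12
position: [0.4394, 0.2733, 0.2003]
tool_rot: [0.915, 0.403, -0.0, -0.0]
ft_force: [-0.6, 0.0, 0.2]
grip_width: 0.0872
grip_force: 0.0
```

Call:
step_arm:
  rows:
    - [0,0,0,0,0,0]
    - [0,0,0,0,0,0]
    - [0,0,0,0,0,0]
    - [0,0,0,0,0,0]
    - [0,0,0,0,0,0]
    - [0,0,0,0,0,0]
    - [0,0,0.01,0,0,0]
    - [0,0,0.02,0,0,0]
    - [0,0,0.03,0,0,0]
    - [0,0,0.03,0,0,0]
    - [0,0,0.03,0,0,0]
    - [0,0,0.02,0,0,0]
  jaw: 0.06

```text
time: 23.62
position: [0.4392, 0.2733, 0.3418]
tool_rot: [0.915, 0.403, 0.001, 0.0]
ft_force: [-0.1, -0.3, -0.6]
grip_width: 0.0677
grip_force: 12.0
```

Call:
step_arm:
  rows:
    - [-0.0035,-0.03,0,0,0,0]
    - [-0.0035,-0.05,0,0,0,0]
    - [-0.0035,-0.05,0,0,0,0]
    - [-0.0035,-0.05,0,0,0,0]
    - [-0.0035,-0.05,0,0,0,0]
    - [-0.0035,-0.05,0,0,0,0]
    - [-0.0035,-0.05,0,0,0,0]
    - [-0.0035,-0.05,0,0,0,0]
    - [-0.0035,-0.05,0,0,0,0]
    - [-0.0035,-0.05,0,0,0,0]
    - [-0.0035,-0.05,0,0,0,0]
    - [-0.0035,-0.045,0,0,0,0]

```text
time: 25.12
position: [0.3967, -0.3035, 0.3404]
tool_rot: [0.915, 0.403, 0.0, 0.0]
ft_force: [-0.5, -0.6, -0.4]
grip_width: 0.068
grip_force: 12.0
```

Call:
step_arm:
  rows:
    - [0,0,0,0,0,0]
    - [0,0,0,0,0,0]
    - [0,0,0,0,0,0]

```text
time: 25.5
position: [0.3971, -0.3002, 0.3401]
tool_rot: [0.915, 0.404, -0.0, -0.001]
ft_force: [0.8, -0.2, -1.3]
grip_width: 0.0678
grip_force: 12.0
```

```bash
python3 -c "
from h import *
c,C=measure('wrist',['cutter_small','cutter_medium'],save='pics/w5.png')
m=(abs(C[...,2]-.058)<.004)&(abs(C[...,0]-.443)<.06)&(abs(C[...,1]+.261)<.06)
P=C[m][:,:2]; print(len(P)); r=np.hypot(*(P-[.443,-.2615]).T); print(hexfit(P[r>.0205],.05),hexfit(P[r<.0195],.033))
o=get_obs();print(o['time'],o['position'],o['q'].round(2),R.from_quat(o['tool_rot']).as_matrix()[:,1])"
```

```text
cutter_small 0.91 [332.0, 124.0, 49.0, 45.0] fit [ 0.4431 -0.2617] -9.7 0.78 z [0.0173 0.0329 0.0596]
cutter_medium 0.6 [333.0, 131.0, 65.0, 81.0] fit [ 0.443  -0.2633] 14.1 1.21 z [0.0174 0.0348 0.0594]
1361
(array([ 0.4431, -0.2633]), np.float64(14.0), np.float64(0.81)) (array([ 0.4431, -0.2617]), np.float64(-9.7), np.float64(0.78))
25.65 [ 0.39739271 -0.30060549  0.34030009] [-0.87  0.46  1.81  0.    0.88 -0.13] [ 7.38739285e-01 -6.73991079e-01 -5.43559421e-04]
```

View pics/w5.png

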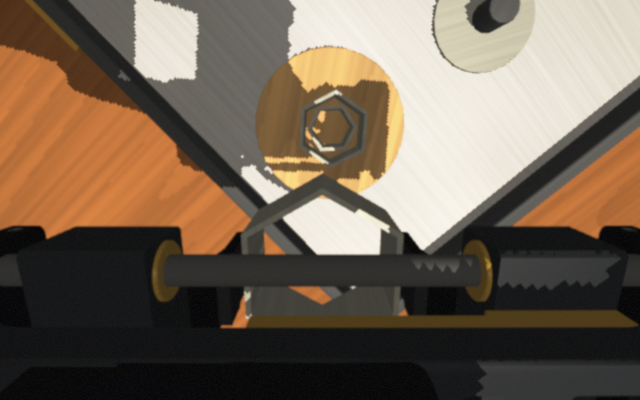

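The medium at pixel (333,131) nests the small at (332,124), and the large is held straight at (322,255). I'll place it centred on the medium.

Call:
step_arm:
  rows:
    - [0.0152,0.0128,0,0,0,0]
    - [0.0152,0.0128,0,0,0,0]
    - [0.0152,0.0128,0,0,0,0]
    - [0,0,-0.025,0,0,0]
    - [0,0,-0.03,0,0,0]
    - [0,0,-0.02,0,0,0]
    - [0,0,0,0,0,0]
    - [0,0,0,0,0,0]

```text
time: 26.65
position: [0.4432, -0.2632, 0.2659]
tool_rot: [0.915, 0.403, 0.0, 0.0]
ft_force: [-0.8, -0.1, -1.3]
grip_width: 0.0678
grip_force: 12.0
```

Call:
step_arm:
  rows:
    - [0,0,-0.015,0,0,0]
    - [0,0,-0.02,0,0,0]
    - [0,0,-0.012,0,0,0]
    - [0,0,-0.005,0,0,0]
    - [0,0,0,0,0,0]
    - [0,0,0,0,0,0]

```text
time: 27.4
position: [0.443, -0.2634, 0.2136]
tool_rot: [0.915, 0.403, 0.0, 0.0]
ft_force: [-0.4, -0.1, -0.8]
grip_width: 0.0678
grip_force: 12.0
```

Call:
step_arm:
  rows:
    - [0,0,-0.001,0,0,0]
    - [0,0,0,0,0,0]

```text
time: 27.65
position: [0.443, -0.2634, 0.2125]
tool_rot: [0.915, 0.403, 0.0, 0.0]
ft_force: [0.0, -0.8, -0.0]
grip_width: 0.0684
grip_force: 12.0
```

Call:
step_arm:
  rows:
    - [0,0,0,0,0,0]
    - [0,0,0,0,0,0]
    - [0,0,0,0,0,0]
    - [0,0,0.01,0,0,0]
    - [0,0,0.025,0,0,0]
    - [0,0,0.03,0,0,0]
    - [0,0,0.03,0,0,0]
    - [0,0,0.025,0,0,0]
    - [0,0,0.005,0,0,0]
  jaw: 0.087

```text
time: 28.78
position: [0.4431, -0.2635, 0.3394]
tool_rot: [0.915, 0.403, 0.001, 0.002]
ft_force: [0.6, 0.5, 0.2]
grip_width: 0.0867
grip_force: 0.0
```

Call:
step_arm:
  rows:
    - [0.0185,-0.0102,0,0,0,0]
    - [0.0185,-0.0102,0,0,0,0]
    - [0.0185,-0.0102,0,0,0,0]
    - [0.0185,-0.0102,0,0,0,0]
    - [0.0185,-0.0102,0,0,0,0]
    - [0.0185,-0.0102,0,0,0,0]
    - [0,0,0,0,0,0]
    - [0,0,0,0,0,0]
  jaw: 0.05

```text
time: 29.78
position: [0.553, -0.3239, 0.3363]
tool_rot: [0.915, 0.403, -0.001, -0.001]
ft_force: [-0.8, 0.6, -0.5]
grip_width: 0.0498
grip_force: 0.0
```

```bash
cat >> h.py <<'E'
def near(C,xy,z,rad,dz=.004):
    m=(abs(C[...,2]-z)<dz)&(np.hypot(C[...,0]-xy[0],C[...,1]-xy[1])<rad); return C[m][:,:2]
E
python3 -c "
from h import *
c,C=measure('wrist',['lid'],save='pics/w6.png')
for z,r in((.044,.025),(.011,.055)):
  P=near(C,(.596,-.282),z,r,.0025); print(len(P),cv2.minEnclosingCircle(P.astype(np.float32)))
measure('top',['cutter_large'],save='pics/t6.png',minc=.2)
b=cv2.imread('pics/t6.png');a=cv2.imread('pics/w6.png')
cv2.imwrite('pics/m6.png',cv2.hconcat([a[:,120:520],cv2.resize(b[160:220,415:475],(400,400),interpolation=cv2.INTER_CUBIC)]))
o=get_obs();print(o['time'],o['position'],o['q'].round(2))"
```

```text
lid 0.73 [326.0, 125.0, 91.0, 99.0] circ 0.5959 -0.2827 0.0119 z [0.006  0.0116 0.0447]
696 ((0.59593266248703, -0.28266867995262146), 0.011891418136656284)
6567 ((0.5983229279518127, -0.28427672386169434), 0.053038589656353)
cutter_large 0.84 [449.0, 185.0, 28.0, 27.0] fit [ 0.4425 -0.2624] 17.9 6.46 z [0.0141 0.0356 0.0615]
cutter_large 0.8 [167.0, 191.0, 34.0, 28.0] fit [0.4901 0.5075] 14.8 1.3 z [-0.004   0.0046  0.0429]
cutter_large 0.72 [267.0, 279.0, 30.0, 28.0] fit [0.2377 0.252 ] -13.2 0.84 z [-0.0046  0.0025  0.0425]
cutter_large 0.53 [223.0, 286.0, 30.0, 25.0] fit [0.2178 0.3698] -28.3 1.22 z [-0.0041  0.0037  0.0432]
29.975 [ 0.55325036 -0.32407862  0.33716538] [-0.7   0.63  1.45 -0.    1.06  0.04]
```

View pics/m6.png

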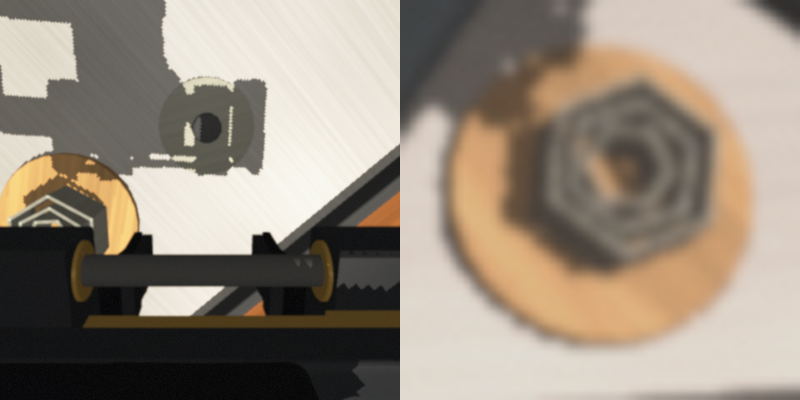

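The lid's knob is at wrist pixel (326,125). The right half shows all three cutters nested on the board.

Call:
step_arm:
  rows:
    - [0.0143,0.014,0,0,0,0]
    - [0.0142,0.0139,0,0,0,0]
    - [0.0142,0.0138,0,0,0,0]
    - [0,0,-0.025,0,0,0]
    - [0,0,-0.03,0,0,0]
    - [0,0,-0.025,0,0,0]
    - [0,0,-0.02,0,0,0]
    - [0,0,-0.017,0,0,0]
    - [0,0,-0.012,0,0,0]
    - [0,0,-0.005,0,0,0]
    - [0,0,0,0,0,0]

```text
time: 31.35
position: [0.5966, -0.2829, 0.2033]
tool_rot: [0.915, 0.403, 0.0, 0.0]
ft_force: [-0.2, 0.6, -0.4]
grip_width: 0.0498
grip_force: 0.0
```

Call:
step_arm:
  rows:
    - [0,0,0,0,0,0]
    - [0,0,0,0,0,0]
    - [0,0,0,0,0,0]
    - [0,0,0,0,0,0]
    - [0,0,0,0,0,0]
    - [0,0,0,0,0,0]
    - [0,0,0,0,0,0]
    - [0,0,0.01,0,0,0]
    - [0,0,0.02,0,0,0]
    - [0,0,0.03,0,0,0]
    - [0,0,0.03,0,0,0]
    - [0,0,0.03,0,0,0]
  jaw: 0.015
  squeeze: 20

```text
time: 32.85
position: [0.5967, -0.2829, 0.3255]
tool_rot: [0.915, 0.403, 0.001, 0.001]
ft_force: [-0.1, 0.4, -0.7]
grip_width: 0.0234
grip_force: 20.0
```

Call:
step_arm:
  rows:
    - [0,0,0.015,0,0,0]
    - [0,0,0,0,0,0]

```text
time: 33.1
position: [0.5968, -0.283, 0.34]
tool_rot: [0.915, 0.403, 0.001, 0.002]
ft_force: [-0.7, -0.5, -1.6]
grip_width: 0.0234
grip_force: 20.0
```

Call:
step_arm:
  rows:
    - [-0.02,-0.0024,0,0,0,0]
    - [-0.022,-0.0024,0,0,0,0]
    - [-0.022,-0.0024,0,0,0,0]
    - [-0.022,-0.0024,0,0,0,0]
    - [-0.022,-0.0024,0,0,0,0]
    - [-0.022,-0.0024,0,0,0,0]
    - [-0.022,-0.0024,0,0,0,0]
    - [-0.022,-0.0024,0,0,0,0]
    - [-0.022,-0.0024,0,0,0,0]
    - [0,0,0,0,0,0]
    - [0,0,0,0,0,0]

```text
time: 34.48
position: [0.4009, -0.3045, 0.3378]
tool_rot: [0.915, 0.403, 0.0, -0.0]
ft_force: [-0.2, -0.6, -1.8]
grip_width: 0.0235
grip_force: 20.0
```

```bash
python3 -c "
from h import *
c,C=measure('wrist',['cutter_large'],save='pics/w7.png')
P=near(C,(.443,-.263),.058,.06); r=np.hypot(*(P-[.443,-.263]).T); print(len(P),hexfit(P[r>.0295],.068),hexfit(P[(r>.0205)&(r<.0285)],.05),hexfit(P[r<.0195],.033))
o=get_obs();print(o['time'],o['position'],o['q'].round(2))"
```

```text
cutter_large 0.86 [327.0, 126.0, 90.0, 95.0] fit [ 0.4438 -0.2647] 17.9 1.8 z [0.0174 0.0374 0.0598]
2489 (array([ 0.4437, -0.2647]), np.float64(17.5), np.float64(0.84)) (array([ 0.4431, -0.2633]), np.float64(14.0), np.float64(0.8)) (array([ 0.4431, -0.2618]), np.float64(-9.5), np.float64(0.77))
34.575 [ 0.40122425 -0.30447336  0.33798862] [-0.87  0.46  1.8   0.    0.88 -0.13]
```

View pics/w7.png

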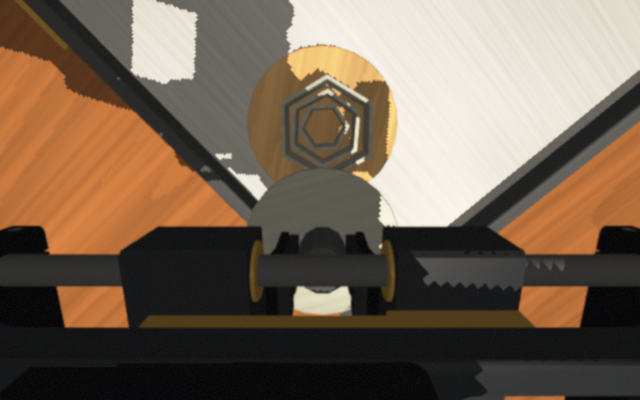

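The nest is concentric at about pixel (326,126) and the lid hangs level from the gripper. Lowering it onto the nest.

Call:
step_arm:
  rows:
    - [0.0141,0.0136,0,0,0,0]
    - [0.014,0.0136,0,0,0,0]
    - [0.014,0.0136,0,0,0,0]
    - [0,0,-0.02,0,0,0]
    - [0,0,-0.025,0,0,0]
    - [0,0,-0.018,0,0,0]
    - [0,0,-0.01,0,0,0]
    - [0,0,-0.006,0,0,0]
    - [0,0,-0.0025,0,0,0]
    - [0,0,0,0,0,0]
    - [0,0,0,0,0,0]

```text
time: 35.95
position: [0.4428, -0.2637, 0.2572]
tool_rot: [0.915, 0.403, 0.0, 0.0]
ft_force: [0.2, 0.6, -1.1]
grip_width: 0.0234
grip_force: 20.0
```

Call:
step_arm:
  rows:
    - [0,0,-0.001,0,0,0]
    - [0,0,-0.0007,0,0,0]
    - [0,0,0,0,0,0]

```text
time: 36.33
position: [0.4427, -0.2637, 0.2555]
tool_rot: [0.915, 0.403, 0.0, 0.0]
ft_force: [0.0, 0.9, 4.4]
grip_width: 0.0234
grip_force: 20.0
```

Call:
step_arm:
  rows:
    - [0,0,0,0,0,0]
    - [0,0,0,0,0,0]
    - [0,0,0,0,0,0]
    - [0,0,0,0,0,0]
    - [0,0,0.01,0,0,0]
    - [0,0,0.025,0,0,0]
    - [0,0,0.03,0,0,0]
    - [0,0,0.03,0,0,0]
    - [-0.03,-0.03,0.005,0,0,0]
    - [-0.02,-0.02,0,0,0,0]
    - [0,0,0,0,0,0]
    - [0,0,0,0,0,0]
  jaw: 0.06

```text
time: 37.83
position: [0.3928, -0.3133, 0.3553]
tool_rot: [0.915, 0.403, 0.0, -0.0]
ft_force: [0.8, 0.2, -0.2]
grip_width: 0.0603
grip_force: 0.0
```

```bash
python3 -c "
from h import *
c,C=measure('wrist',['lid'],save='pics/w8.png')
P=near(C,(.443,-.263),.096,.025); print(len(P),cv2.minEnclosingCircle(P.astype(np.float32)))
m=(abs(C[...,2]-.063)<.006)&(np.hypot(C[...,0]-.443,C[...,1]+.264)<.038); X=C[m]; A=np.c_[X[:,:2]-[.443,-.264],np.ones(len(X))]; print(np.linalg.lstsq(A,X[:,2],rcond=None)[0])
o=get_obs();print(o['time'],o['position'],o['q'].round(2))"
```

```text
lid 0.73 [326.0, 112.0, 113.0, 114.0] circ 0.4435 -0.2648 0.0119 z [0.0179 0.0635 0.0966]
941 ((0.44352975487709045, -0.2647855579853058), 0.011919226497411728)
[ 0.00040273 -0.00039989  0.06354718]
37.925 [ 0.39309888 -0.31294573  0.35507894] [-0.9   0.44  1.79  0.    0.92 -0.16]
```

View pics/w8.png

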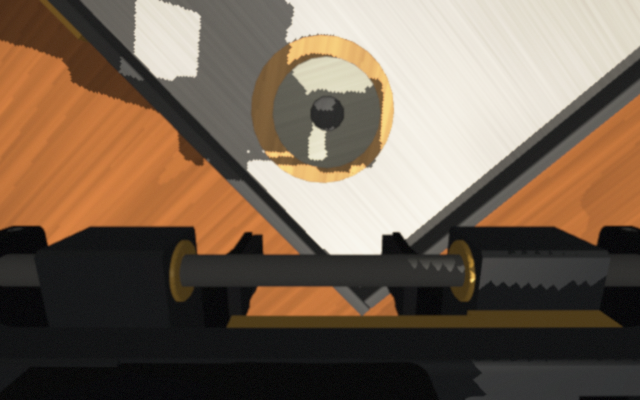

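The lid lies level and centred on the nest, with its knob at pixel (327,112) and its top at z = 0.0635, as expected. The gripper is clear.

```bash
python3 -c "
from rig import hand_in
print(hand_in())"
```

```text
the job is handed in; nothing more can be done
None
```

The three cutters stand nested in the middle of the board with the lid level and knob up on top; I handed the job in at about 38 s of the 112 s allowed, and no verdict came back.

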